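# Tip the ball knobs out of the turret dispenser

## Robot

A 6-joint arm with a two-finger parallel gripper is mounted at the origin on the work surface. World frame = base frame: x ahead of the robot, y to its left, z up, the work surface at z = 0. Lengths are in mm, angles in rad, forces in N, time in s.
With the tool pointing down it reaches from about 400 to 925 mm from the base axis. Payload 12.5 kg.
Tool frame: the origin (TCP) lies at the very end of the fingers, on their centre line; the grasp point (between the pads) lies 19 mm behind it; z points along the fingers, x is the direction in which the jaws open and shut, and the axes are right-handed (so a half turn about z gives the same grasp; the last joint's range is limited). The gripper opens to 95 mm and grips with 3 to 60 N. Pads are 20 mm wide; open, the fingers measure 119 mm over their backs; the gripper's body (75 mm by 180 mm) begins 59 mm behind the grasp point.
Start: joints at [1.12, 0.491, 1.559, -0, 1.092, -0.106], TCP at [211.239, 588.239, 214.661] pointing down, gripper open.
Joint ranges: [-3.1, 3.1], [-0.84, 2.19], [0.05, 2.79], [-1.13, 4.28], [0.06, 2.93], [-2.69, 2.69]. Speed limits (rad/s): [2.22, 2.22, 2.79, 3.14, 3.14, 3.14].

## Interface

Orientations are given as [roll, pitch, yaw] about the fixed x, y, z axes, in that order (R = Rz(yaw) Ry(pitch) Rx(roll)).
In Python, from cell import state, viewer, ticket, look_for, regions_of gives the robot as it stands.
- The arm moves only by the shell command python3 -m inch 'ROWS'. ROWS is JSON, a list of rows, each a list of 7 numbers: the turn, a rotation vector about the world's x, y, z in degrees, then the shift along the world's x, y, z in mm, then the opening, from -1 (shut) to 1 (fully open). In form: [[rx, ry, rz, tx, ty, tz, hand], ...]. A call has 1 to 10 rows; each row shifts and turns the commanded pose from where the row before left it; what a row does not reach is not made up. A row lasts 1/10 s, in which the tool goes at most 50 mm and 8.59 degrees, less where a joint would pass 70% of its speed; a pose out of reach is approached as far as the arm can. A call with a gripper value outside its range is refused whole. The fingers move at their own pace and stop on an object; the grip force is fixed at half the most. Time passes only in rows, so rows that do not move let the fingers close. It gives the time, the measured TCP pose, the force and the opening at its end, in the units of the state.
- state(): the state, without advancing time (a new reading comes with each control period).
- viewer.read_camera(name): name is "scene" or "side" or "wrist"; returns a dict with "color" (384x512x3 uint8, red, green, blue), "depth" (384x512 float32, mm along the optical axis (not along the pixel's ray), 0 where there is no reading), "fx", "fy", "cx", "cy" (pixels), "position" and "orientation" of the camera in the world. Camera axes: x right, y down, z forward; pixel columns grow to the right and rows downward; lengths in mm; the calibration is good to about 2 mm. The wrist camera is an equidistant fisheye: a pixel r from the principal point sees the ray r / f radians off the axis. A picture is of the moment at which its call begins.
- ticket.job_done(): hands the job in, once; it reports no verdict.
Trained networks look in the newest picture that a camera, given by its name, has taken for a name from the list of things; names that differ only in an ending like _2 or _b are one class to them, and where a whole thing is asked for, a point or a joint stands for the part that bears it (a point fixed in the world has none). Each returns a list of dicts, best first, with "score" (0 to 1); they miss things now and then, are a little off and sometimes report something else, mostly with a low value. They report only what shows in the picture. A call takes as long as a camera call.
- look_for(name, camera): "box" ([left, top, right, bottom] as shares, 0 to 1, of the picture: columns of its width, rows of its height, round what is visible of it).
- regions_of(name, camera): "pixels" (384x512 bool, what is visible of it) and "box" ([left, top, right, bottom] as shares, 0 to 1, of the picture: columns of its width, rows of its height, round what is visible of it).
The state is a dict: "t": time; "joints": joint angles; "qvel": joint speeds; "tau": joint torques, N m; "eef_pos": TCP position; "tcp_rot": TCP orientation; "ft_force": force on the tool from outside, world axes, zero at the start; "moment": the same for the moment, N m; "opening": opening from 0.0 (shut) to 1.0 (fully open).
Only numpy, scipy, OpenCV 4.12 (cv2) and the standard library are available. Lean on these libraries where they do the work, as an engineer would, in place of code of your own. Each camera call takes 0.05 s, during which the arm holds its last target. There are 200 camera calls.

## Task

Turn the white cap of the tilting drum by its grip until its biggest hole - the only one the ball knobs inside fit through - stands at the drum's steel spout. Then swing the drum over by its side lever so that all three knobs run out into the catch tray beneath, swing the drum back mouth-up, and let go. Leave the other things on the bench where they are.

Things in the scene. Friction and masses are not known exactly. Their poses are not given: they have to be found in the camera images.
- stand: Fixed stand: open aluminium catch tray (x -190 to +70 mm, y +-84, walls 50 high, 5 thick) with two grey uprights (215 tall, 44 wide, at y = +-90) carrying a tilting drum. Origin on the bench under the hinge axis; z up, +y = lever side, the drum tips to -x. It stands sideways: its -x points to the robot's right (world -y), +y to the robot, both within 17 degrees.
- hinge (a point): Middle of the drum's hinge axis, 185 mm above the bench, fixed, axes as the stand's; the drum turns about its y. The aluminium drum is 140 mm across and reaches along its own axis from 40 mm below the hinge to 80 mm above it, where the cap sits.
- spout (a point): Drum's steel spout, a lip 66 mm wide 80 mm off the drum's axis, standing 22 mm proud of the cap's face; on the drum's -x side, which comes lowest when tipped. Point: middle of its outer edge. Axes as the drum's (z = drum axis, y = hinge axis).
- drum (a joint): Tilt of the drum, rad: 0 = upright, cap on top; grows as the cap leans to the stand's -x (1.57 = level, more = mouth down). Starts at 0.44 to 0.74, stops at 0 and 2.2. Stays where it is left (friction 0.45 Nm, 4 N at the lever). Knobs run out from about 1.8 on: give them a second or two at 2.1. Mouth-up again: below 0.95.
- cap (a joint): Turn of the white cap about the drum's axis, rad; positive = counter-clockwise seen from outside the mouth; 0 = biggest hole exactly at the spout. Starts at 0.75 to 1.4, stops at +-1.7. Stays where it is left (friction 0.08 Nm). The knobs pass within about 0.2 of 0.
- cap_grip (a point): On the cap's axis inside its bar grip, 116 mm from the hinge along the drum's axis. Turns with the cap: z = outward, y = along the bar, -x = to the biggest hole. Cap: white disc 152 mm across, 10 thick. Black bar: 46 long, 14 thick (x), 42 high above the cap's face; this point is 26 above the face, 16 below the bar's top.
- big_hole (a point): Centre of the cap's biggest hole (52 mm), on the cap's outer face, 42 mm from its axis. The other two holes, 24 and 14 mm, lie 120 degrees to either side.
- lever_grip (a point): On the lever's round black handle: 16 mm thick, 72 long (stand y = 116 to 188 mm), parallel to the hinge, this point at y = 155, 110 mm from the hinge axis. Axes as the drum's. The lever is fixed to the drum and leans from vertical to the stand's -x by (tilt - 1.4 rad), so first to +x. Can be pinched from straight above, fingers either side along x, and led along its arc.
- tray_in (a point): Centre of the catch tray's inner floor, 5 mm above the bench; axes as the stand's.
- ball1_center (a point): Centre of a black ball knob, 32 mm in diameter, about 25 g; starts inside the closed drum, where the three lie in single file along the drum's x.
- ball2_center (a point): Centre of a black ball knob, 32 mm in diameter, about 25 g; starts inside the closed drum, where the three lie in single file along the drum's x.
- ball3_center (a point): Centre of a black ball knob, 32 mm in diameter, about 25 g; starts inside the closed drum, where the three lie in single file along the drum's x.
- level: Bystander: grey spirit level, 400 x 24 x 60 mm, standing on edge off to the robot's right; origin under its middle, long axis y.
- magnet1: Bystander: orange magnet disc 84 mm across with a black upright handle, 85 mm tall in all; origin under its middle. Stands near the dispenser.
- magnet2: Bystander: a second such magnet, farther off and to the robot's right.
- tape_roll: Bystander: big brown tape roll lying flat, 170 mm across, 48 mm high; origin under its middle. Near the dispenser.
- green_tape: Bystander: green tape roll lying flat, 110 mm across, 25 mm high; origin under its middle.
- screw_cap: Bystander: open black screw cap, 70 mm across, 32 mm high, mouth up; origin under its middle. Near the dispenser.
- clips: Bystander: heap of steel clips, about 80 x 60 x 18 mm; origin under its middle.

How it is judged:
By the outcome, as a careful person would: the job done as asked, in the order asked, and still so for the second after the job is handed in, with the robot touching nothing.
It also fails if it takes over 64 s, if anything falls off the work surface, if the arm or the gripper's body presses on something with over 40 N, if the wrist force passes 120 N, or if a joint passes its speed limit or range.

## Working session

There is one attempt and no reset: what is moved stays moved. The work goes in short steps, Python scripts to look and compute and a shell command to move; the robot and the scene stay as the last step left them, time stands still between calls to the robot, and variables do not carry over. Pictures are saved under pics/ and viewed, on a budget of 10 in all, crops included, one or two more only if the job needs it, and the job is handed in when it is done.

```bash
ls; mkdir -p pics
cat > h.py <<'E'
import numpy as np, cv2
from scipy.spatial.transform import Rotation as R
from cell import state, viewer, ticket, look_for, regions_of
def cam(n): return viewer.read_camera(n)
def rot(c):
    o=np.array(c["orientation"],float)
    return o if o.shape==(3,3) else (R.from_euler('xyz',o).as_matrix() if o.size==3 else R.from_quat(o).as_matrix())
def cloud(c):
    d=c["depth"]; v,u=np.mgrid[:d.shape[0],:d.shape[1]]
    p=np.stack([(u-c["cx"])/c["fx"]*d,(v-c["cy"])/c["fy"]*d,d],-1)
    return p@rot(c).T+np.array(c["position"])
def save(c,n): cv2.imwrite('pics/'+n,c["color"][...,::-1])
E
python3 - <<'E'
from h import *
for n in("scene","side"):
    c=cam(n); save(c,n+'.png'); print(n,c["position"],c["orientation"],c["fx"])
    P=cloud(c)
    np.save(n+'P.npy',P)
    for k in("drum","cap","cap_grip","big_hole","lever_grip","spout","stand"):
        r=regions_of(k,n)
        for q in r[:1]:
            m=q["pixels"]&(c["depth"]>0); 
            print(k,round(q["score"],2),(np.array(q["box"])*[512,384,512,384]).round(),np.median(P[m],0).round(),P[m].min(0).round(),P[m].max(0).round(),m.sum())
    cv2.imwrite
print(state())
E
```

```text
pics
scene [ 988.53433639 -715.35990089 1080.76408874] [-2.38060614  0.01705913  0.50679831] 361.4228060703507
drum 0.58 [245. 128. 305. 202.] [628.  94. 243.] [273.   2.  -6.] [706. 537. 301.] 2072
cap 0.56 [259. 146. 300. 197.] [625.  80. 257.] [413.  19.  -4.] [704. 460. 303.] 1356
cap_grip 0.83 [251. 149. 300. 195.] [625.  82. 257.] [408.  12.  -5.] [704. 470. 303.] 1441
big_hole 0.92 [257. 148. 299. 194.] [625.  81. 257.] [431.  16.  -0.] [704. 443. 301.] 1385
lever_grip 0.72 [239. 131. 311. 252.] [634.  87.  47.] [349. -54.  -7.] [731. 492. 301.] 4895
spout 0.77 [245. 130. 302. 199.] [627.  94. 243.] [273.   2.  -5.] [705. 500. 303.] 2066
stand 0.56 [237. 131. 312. 253.] [635.  86.  46.] [292. -54.  -7.] [731. 537. 301.] 4858
side [ 881.56327729  933.27576115 1006.12468246] [-2.28221625 -0.00974283  2.80005365] 369.5448942174439
drum 0.6 [212. 171. 306. 232.] [636. 167. 243.] [ 315. -256.   -5.] [710. 225. 303.] 2330
cap 0.7 [206. 176. 307. 233.] [637. 167. 242.] [ 299. -256.   -5.] [711. 225. 303.] 2401
cap_grip 0.58 [214. 179. 255. 195.] [636. 121. 284.] [ 522. -202.   -2.] [
[... 339 characters left out ...]
. 158. 168.] [ 443. -256.   -7.] [732. 225. 303.] 5112
{'t': 0.8, 'joints': array([ 1.12042192e+00,  4.90879519e-01,  1.55885430e+00, -5.89501265e-05,
        1.09170476e+00, -1.05613911e-01]), 'qvel': array([-0.00121727, -0.00086983,  0.00132904, -0.00019925,  0.000173  ,
        0.00034549]), 'tau': array([-1.01141730e-03, -6.12423563e+01, -2.58411741e+01,  6.93208538e-02,
        4.45077242e-02, -1.32444566e-05]), 'eef_pos': array([211.24849356, 588.2561492 , 214.68943548]), 'tcp_rot': array([ 3.14152439e+00, -1.47696582e-04,  1.22606300e+00]), 'ft_force': array([-0.06195476,  0.88116309,  0.36727263]), 'moment': array([ 0.01965216,  0.01146843, -0.02290436]), 'opening': 1.00094116400295}
```

Run:
```python
import cv2,numpy as np
a=cv2.imread('pics/scene.png');b=cv2.imread('pics/side.png')
A=cv2.resize(a[115:265,210:340],None,fx=3,fy=3,interpolation=2);B=cv2.resize(b[150:300,185:320],None,fx=3,fy=3,interpolation=2)
cv2.imwrite('pics/v1.png',np.hstack([A,B]))
cv2.imwrite('pics/v2.png',np.vstack([a[:290],b[:290]]))
```

```text
(no output)
```

View pics/v1.png

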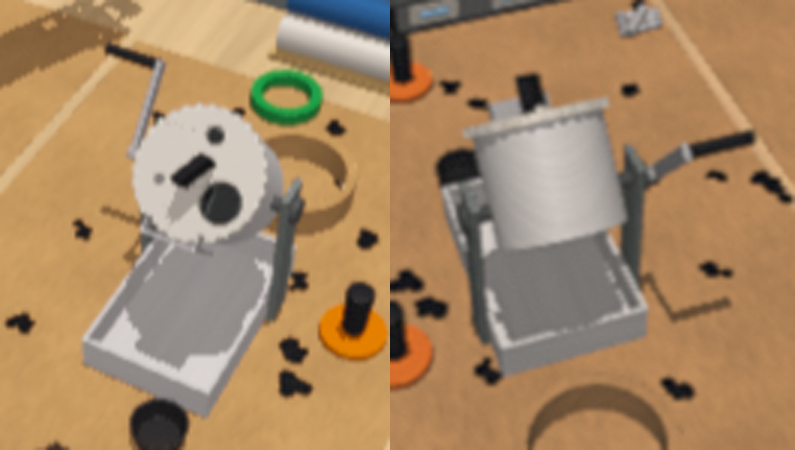

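View pics/v2.png

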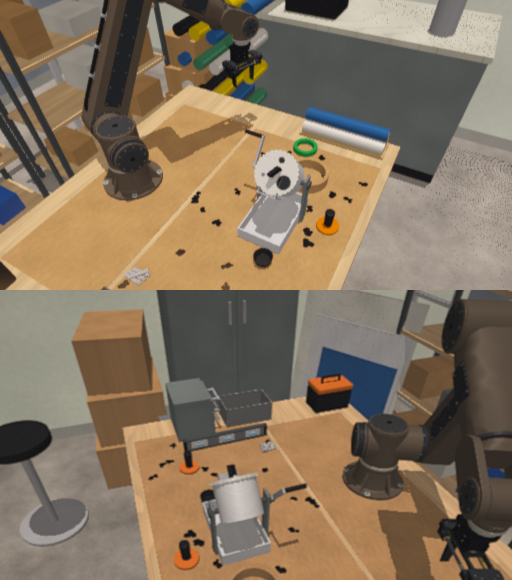

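```bash
cat > fit.py <<'E'
from h import *
def fitcap(c,r0=np.array([625,82,257]),thr=3):
    P=cloud(c); hsv=cv2.cvtColor(c["color"],cv2.COLOR_RGB2HSV)
    m=(c["depth"]>0)&(np.linalg.norm(P-r0,axis=-1)<110)&(hsv[...,1]<60)&(hsv[...,2]>120)
    Q=P[m]; rng=np.random.default_rng(0); best=None
    for _ in range(800):
        a=Q[rng.choice(len(Q),3,False)]; n=np.cross(a[1]-a[0],a[2]-a[0]); l=np.linalg.norm(n)
        if l<500: continue
        n/=l; i=abs((Q-a[0])@n)<thr
        if best is None or i.sum()>best.sum(): best=i
    q=Q[best]; q=q[np.linalg.norm(q-np.median(q,0),axis=1)<90]
    o=q.mean(0); n=np.linalg.svd(q-o)[2][2]; n*=np.sign(n[2])
    return o,n,q,P
if __name__=="__main__":
    c=cam("scene"); o,n,q,P=fitcap(c)
    xs=-np.array([n[0],n[1],0]); xs/=np.linalg.norm(xs); ys=np.cross([0,0,1],xs)
    tilt=np.arctan2(np.hypot(*n[:2]),n[2])
    # in-plane coords: ydir=ys , xdir = drum x
    xd=np.cross(ys,n); u=(q-o)@xd; v=(q-o)@ys
    h=cv2.convexHull(np.c_[u,v].astype(np.float32)); (cc,rr)=cv2.minEnclosingCircle(h)
    C=o+xd*cc[0]+ys*cc[1]; H=C-90*n
    print('n',n,'tilt',tilt,'yaw',np.arctan2(xs[1],xs[0]),'r',rr,'C',C,'H',H,len(q), 'meanbased',o-90*n)
    # rectified picture 2px/mm
    g=np.arange(-100,100,.5); U,V=np.meshgrid(g,g)  # col: ys, row: -? 
    W=C+U[...,None]*(-ys)+V[...,None]*(-xd)*-1 # rows down=+xd
    p=(W-np.array(c["position"]))@rot(c); mx=(p[...,0]/p[...,2]*c["fx"]+c["cx"]).astype(np.float32); my=(p[...,1]/p[...,2]*c["fy"]+c["cy"]).astype(np.float32)
    cv2.imwrite('pics/rect.png',cv2.remap(c["color"],mx,my,1)[...,::-1])
    # uprights / tray rim
    for z0,z1,t in((40,60,'rim'),(205,225,'up')):
        m=(P[...,2]>z0)&(P[...,2]<z1)&(np.linalg.norm(P[...,:2]-H[:2],axis=-1)<230)
        a=(P[m]-[H[0],H[1],0]); print(t,'xs',np.percentile(a@xs,[1,10,50,90,99]).round(),'ys',np.percentile(a@ys,[1,10,50,90,99]).round(),m.sum())
    np.savez('cap.npz',C=C,H=H,n=n,xs=xs,ys=ys)
E
python3 fit.py
```

```text
n [ 0.00910554 -0.6680055   0.74410063] tilt 0.7316087296008232 yaw 1.5844264123420013 r 78.07266235351562 C [627.99108197  77.74179676 250.16585096] H [627.17158373 137.86229177 183.19679466] 1017 meanbased [626.20369195 140.8323429  185.87495887]
rim xs [-192. -189.  -91.  152.  194.] ys [-202.  -99.  -52.   82.   88.] 431
up xs [-135. -120.  -94.   14.   45.] ys [-95. -69. -10.  46. 114.] 452
```

Run:
```python
from h import *
d=np.load('cap.npz');H=d['H'];xs=d['xs'];ys=d['ys']
for n in("scene","side"):
    c=cam(n);P=cloud(c);hsv=cv2.cvtColor(c["color"],cv2.COLOR_RGB2HSV)
    a=(P-[H[0],H[1],0]);X=a@xs;Y=a@ys;Z=P[...,2]
    ok=c["depth"]>0
    m=ok&(Z>43)&(Z<54)&(hsv[...,1]<60)&(abs(Y)<110)&(X>-210)&(X<90)
    w=P[m][:,:2].astype(np.float32); print(n,'rim',cv2.minAreaRect(w),m.sum())
    for s in(1,-1):
        k=m&(abs(Y-s*81.5)<8)&(X<60)
        if k.sum()>8:
            t=np.polyfit(X[k],Y[k],1,w=None); print('wall',s,t,k.sum(),X[k].min(),X[k].max())
    k=m&(X<-178)
    if k.sum()>8: print('endwall',np.polyfit(Y[k],X[k],1),k.sum())
    # handle
    m=ok&(Y>105)&(Y<215)&(Z>120)&(Z<330)&(abs(X)<170)
    k=m&(hsv[...,2]<70)
    if k.sum(): 
        print('handle',k.sum(),'X',np.percentile(X[k],[5,50,95]).round(),'Y',np.percentile(Y[k],[2,50,98]).round(),'Z',np.percentile(Z[k],[5,50,95]).round()); print(np.polyfit(Y[k],X[k],1),np.polyfit(Y[k],Z[k],1))
        q=P[k]; print('med world',np.median(q,0))
    m=ok&(Z>207)&(Z<222)&(abs(abs(Y)-90)<12)&(abs(X)<40)
    print('upr',[(s,X[m&(Y*s>0)].mean().round(1),Y[m&(Y*s>0)].mean().round(1),(m&(Y*s>0)).sum()) for s in(1,-1)])
```

```text
scene rim ((629.6217041015625, 77.01225280761719), (186.99981689453125, 262.912109375), 0.8478193879127502) 275
wall 1 [4.26634996e-03 8.23800548e+01] 85 -189.8291035935114 7.316002670562469
wall -1 [-2.02731386e-02 -8.30102183e+01] 81 -191.38363607451822 55.587057486876944
endwall [ 7.27139778e-03 -1.87529710e+02] 105
handle 38 X [61. 65. 70.] Y [123. 152. 181.] Z [272. 276. 280.]
[2.50586380e-03 6.52900287e+01] [3.01675067e-02 2.71191700e+02]
med world [474.36799618 201.07364335 275.8283842 ]
upr [(1, np.float64(nan), np.float64(nan), np.int64(0)), (-1, np.float64(-2.6), np.float64(-91.1), np.int64(34))]
side rim ((630.2819213867188, 86.74333953857422), (264.4562072753906, 185.40696716308594), 89.41556549072266) 265
wall 1 [2.68858318e-03 8.01506314e+01] 59 -50.04566820739055 59.82323337187199
wall -1 [-1.35256138e-02 -8.36772020e+01] 52 -179.452274685214 59.83023314938886
endwall [ 1.36933519e-02 -1.79752223e+02] 11
handle 74 X [76. 81. 85.] Y [117. 148. 179.] Z [273. 277. 279.]
[2.46435601e-03 8.07578246e+01] [-8.48416345e-03  2.77747223e+02]
med world [478.37804861 217.04815571 276.89821075]
upr [(1, np.float64(11.4), np.float64(87.2), np.int64(43)), (-1, np.float64(10.1), np.float64(-92.2), np.int64(41))]<stdin>:22: RuntimeWarning: Mean of empty slice.
  ret = ret.dtype.type(ret / rcount)
```

View pics/rect.png

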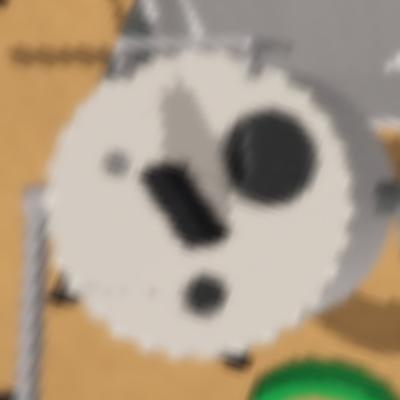

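```bash
cat > plan.py <<'E'
from h import *
H=np.array([629.5,141.5,185.]);yaw=1.576
xs=np.array([np.cos(yaw),np.sin(yaw),0]);ys=np.array([-np.sin(yaw),np.cos(yaw),0]);Z=np.array([0,0,1.])
def drum(t): # xd, ys, n
    return np.cos(t)*xs+np.sin(t)*Z, ys, np.cos(t)*Z-np.sin(t)*xs
def capR(t,phi): # tool R, x_tool=-cap x, z=-n
    xd,y,n=drum(t); x=-(np.cos(phi)*xd+np.sin(phi)*y); z=-n
    return np.stack([x,np.cross(z,x),z],1)
def delta(s,p,Rt):
    R0=R.from_euler('xyz',s["tcp_rot"]); rv=(R.from_matrix(Rt)*R0.inv()).as_rotvec(degrees=True)
    return rv.round(2),np.linalg.norm(rv).round(1),(p-s["eef_pos"]).round(1)
E
python3 - <<'E'
from plan import *
t,phi=.73,.99
n=drum(t)[2]; G=H+116*n; print(G)
print(delta(state(),G+80*n,capR(t,phi)))
E
```

```text
[629.90253809  64.14416968 271.44023067]
(array([ 29.49,  37.63, -98.05]), np.float64(109.1), array([ 418.9, -577.4,  116.4]))
```

```bash
python3 -m inch '[[0,0,0,0,0,45,1],[0,0,0,0,0,45,1],[0,0,0,10,-15,45,1],[0,0,0,15,-20,45,1],[1.5,1.9,-4.9,20,-28,20,1],[1.5,1.9,-4.9,20,-28,0,1],[1.5,1.9,-4.9,20,-28,0,1],[1.5,1.9,-4.9,20,-28,0,1],[1.5,1.9,-4.9,20,-28,0,1],[1.5,1.9,-4.9,20,-28,0,1]]'; python3 -m inch '[[1.5,1.9,-4.9,20,-28,0,1],[1.5,1.9,-4.9,20,-28,0,1],[1.5,1.9,-4.9,20,-28,0,1],[1.5,1.9,-4.9,20,-28,0,1],[1.5,1.9,-4.9,20,-28,0,1],[1.5,1.9,-4.9,20,-28,0,1],[1.5,1.9,-4.9,20,-28,0,1],[1.5,1.9,-4.9,20,-28,0,1],[1.5,1.9,-4.9,20,-28,0,1],[1.5,1.9,-4.9,20,-28,0,1]]';  python3 -m inch '[[1.5,1.9,-4.9,20,-28,0,1],[1.5,1.9,-4.9,20,-28,0,1],[1.5,1.9,-4.9,20,-28,0,1],[1.5,1.9,-4.9,20,-28,0,1],[0,0,0,0,0,0,1]]'
python3 - <<'E'
from plan import *
s=state();print(s["t"],s["eef_pos"],s["tcp_rot"],s["joints"])
t,phi=.73,.99
n=drum(t)[2]; G=H+116*n
print(delta(s,G+80*n,capR(t,phi)))
E
```

```text
t: 1.95
eef_pos: [356.4, 384.6, 413.6]
tcp_rot: [-2.89, -0.017, 0.705]
ft_force: [0.8, 0.5, -0.2]
opening: 1.0
t: 2.95
eef_pos: [556.5, 104.4, 413.4]
tcp_rot: [-2.554, 0.222, -0.128]
ft_force: [-0.5, 1.1, -0.3]
opening: 1.0
t: 3.45
eef_pos: [637.2, -9.7, 411.6]
tcp_rot: [-2.49, 0.38, -0.455]
ft_force: [-0.1, 0.2, -0.1]
opening: 1.001
3.45 [637.24376939  -9.67040826 411.64481002] [-2.48989331  0.3800044  -0.45456759] [-0.39346988  0.46568659  1.26664125  0.68051383  1.70643513  0.18161578]
(array([-0.58, -0.06,  0.48]), np.float64(0.8), array([ -7.1,  20.5, -80.6]))
```

```bash
python3 -m inch '[[0,0,0,-3.5,10,-40,0.3],[0,0,0,-3.5,10,-40,0.3],[0,0,0,0,0,0,0.3]]'
cat >> h.py <<'E'
def fproj(c,W):
    p=(W-np.array(c["position"]))@rot(c); r=np.hypot(p[...,0],p[...,1])+1e-9; a=np.arctan2(r,p[...,2])
    return (a*p[...,0]/r*c["fx"]+c["cx"]).astype(np.float32),(a*p[...,1]/r*c["fy"]+c["cy"]).astype(np.float32)
E
python3 - <<'E'
from plan import *
c=cam("wrist"); save(c,'w1.png'); print(c["position"],state()["eef_pos"],c["fx"])
xd,y,n=drum(.73)
def rect(h):
    g=np.arange(-100,100,.5);U,V=np.meshgrid(g,g)
    W=H+h*n+U[...,None]*y+V[...,None]*xd  # cols=+y, rows down=+x : unmirrored, spout up
    im=cv2.remap(c["color"],*fproj(c,W),1)[...,::-1].copy()
    return im
a=rect(90); cv2.circle(a,(200,200),152,(0,0,255),1)
b=rect(132); 
cv2.imwrite('pics/w1r.png',np.hstack([a,b]))
E
```

```text
t: 3.75
eef_pos: [627.0, 15.3, 329.5]
tcp_rot: [-2.491, 0.384, -0.447]
ft_force: [0.2, 0.1, 0.4]
opening: 0.804
[672.8356956  -49.21464052 500.40436778] [628.16032824  14.69234756 332.74950631] 297.3186396354542
```

View pics/w1r.png

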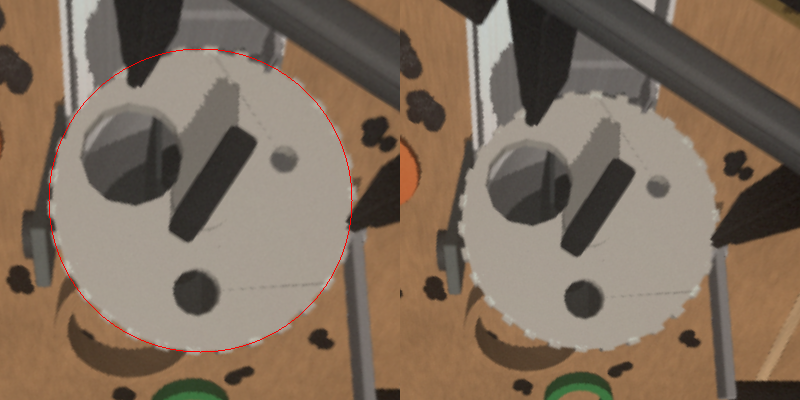

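```bash
python3 -m inch '[[0,0,0,0.3,10,-12,0.3],[0,0,0,0.3,10,-12,0.3],[0,0,0,0.3,10,-12,0.3],[0,0,0,0.3,10,-12,0.3],[0,0,0,0.3,10,-12,0.3],[0,0,0,0.3,10,-12,0.3],[0,0,0,0,0,0,0.3],[0,0,0,0,0,0,0.3]]'
python3 - <<'E'
from plan import *
s=state(); n=drum(.73)[2]; G=H+116*n
print(s["eef_pos"],delta(s,G-18*n,capR(.73,.99)))
E
```

```text
t: 4.6
eef_pos: [630.7, 74.0, 261.4]
tcp_rot: [-2.489, 0.377, -0.448]
ft_force: [-0.2, 0.1, 0.4]
opening: 0.651
[630.7080673   74.00752692 261.39700367] (array([-0.54,  0.1 ,  0.1 ]), np.float64(0.6), array([-0.9,  2.1, -3.4]))
```

```bash
python3 -m inch '[[0,0,0,-0.5,1,-2.5,0.3],[0,0,0,0,0,0,-1],[0,0,0,0,0,0,-1],[0,0,0,0,0,0,-1],[0,0,0,0,0,0,-1],[0,0,0,0,0,0,-1],[0,0,0,0,0,0,-1]]'
python3 - <<'E'
from plan import *
n=drum(.73)[2]; print((-np.degrees(.99)/12*n).round(2))
E
```

```text
t: 5.3
eef_pos: [630.1, 74.8, 258.9]
tcp_rot: [-2.489, 0.377, -0.448]
ft_force: [0.2, -0.2, 0.5]
opening: 0.201
[-0.02  3.15 -3.52]
```

```bash
python3 -m inch '[[0,0,0,0,0,0,-1],[0,0,0,0,0,0,-1],[0,0,0,0,0,0,-1],[0,0,0,0,0,0,-1]]'; python3 -m inch '[[0,3.15,-3.52,0,0,0,-1],[0,3.15,-3.52,0,0,0,-1],[0,3.15,-3.52,0,0,0,-1],[0,3.15,-3.52,0,0,0,-1]]'
```

```text
t: 5.7
eef_pos: [629.6, 74.9, 258.9]
tcp_rot: [-2.49, 0.378, -0.447]
ft_force: [-4.5, -0.9, 2.3]
opening: 0.144
t: 6.1
eef_pos: [629.8, 74.8, 258.8]
tcp_rot: [-2.631, 0.56, -0.761]
ft_force: [-2.7, -2.3, 0.3]
opening: 0.148
```

```bash
python3 -m inch '[[0,3.15,-3.52,0,0,0,-1],[0,3.15,-3.52,0,0,0,-1],[0,3.15,-3.52,0,0,0,-1],[0,3.15,-3.52,0,0,0,-1],[0,3.15,-3.52,0,0,0,-1],[0,3.15,-3.52,0,0,0,-1],[0,3.15,-3.52,0,0,0,-1],[0,3.15,-3.52,0,0,0,-1],[0,0,0,0,0,0,-1],[0,0,0,0,0,0,-1]]';python3 - <<'E'
from plan import *
n=drum(.73)[2]; G=H+116*n
print(delta(state(),G-18*n,capR(.73,0)))
E
```

```text
t: 7.1
eef_pos: [630.1, 74.7, 258.7]
tcp_rot: [-3.129, 0.735, -1.562]
ft_force: [-1.5, -1.7, -0.4]
opening: 0.148
(array([-0.32,  0.55,  0.31]), np.float64(0.7), array([-0.3,  1.4, -0.7]))
```

```bash
python3 -m inch '[[0,0,0,0,0,0,0.2],[0,0,0,0,0,0,0.2],[0,0,0,0,0,0,0.2],[0,0,0,0,0,0,0.2],[0,0,0,0,-10,12,0.2],[0,0,0,0,-20,24,0.2],[0,0,0,0,-30,34,0.2],[0,0,0,0,-20,30,0.2],[0,0,0,0,0,0,0.2]]'
python3 - <<'E'
from plan import *
c=cam("wrist"); save(c,'w2.png')
s=cam("scene")
im=[]
for t in(.73,):
    xd,y,n=drum(t)
    g=np.arange(-100,100,.5);U,V=np.meshgrid(g,g)
    W=H+90*n+U[...,None]*y+V[...,None]*xd
    a=cv2.remap(c["color"],*fproj(c,W),1)[...,::-1].copy(); cv2.circle(a,(200,200),152,(0,0,255),1); im.append(a)
cv2.imwrite('pics/w2r.png',np.hstack(im)); print(state()["joints"])
E
```

```text
t: 8.0
eef_pos: [630.9, -8.2, 363.5]
tcp_rot: [-3.121, 0.733, -1.562]
ft_force: [1.0, -0.7, 0.1]
opening: 0.597
[-0.39218117  0.47717152  1.378122    0.67294142  1.60052611  1.08796164]
```

View pics/w2r.png

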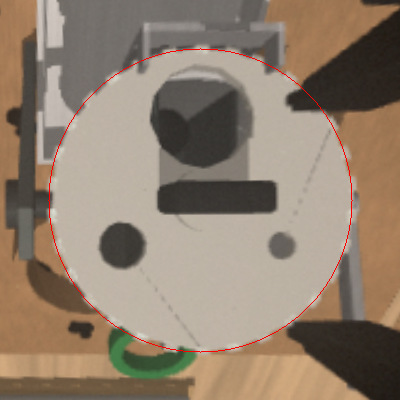

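```bash
cat >> plan.py <<'E'
def lev(t): a=t-1.4; return H+155*ys+110*(-np.sin(a)*xs+np.cos(a)*Z)
RL=np.stack([-xs,np.cross(-Z,-xs),-Z],1)
E
python3 - <<'E'
from plan import *
print(lev(.73),delta(state(),lev(.73)+[0,0,80],RL))
E
```

```text
[474.14664527 209.00096803 271.22038325] (array([-42.11,   0.47,   0.24]), np.float64(42.1), array([-155.9,  215. ,   -8.3]))
```

```bash
python3 -m inch '[[0,0,0,0,-5,40,0.3],[-3,0,0,-10,0,40,0.3],[-5,0,0,-20,20,0,0.3],[-5,0,0,-20,30,0,0.3],[-5,0,0,-20,30,0,0.3],[-5,0,0,-20,30,0,0.3],[-5,0,0,-20,30,0,0.3],[-5,0,0,-20,30,0,0.3],[-5,0,0,-20,30,0,0.3],[-4,0.5,0.2,-6,20,0,0.3]]'; python3 -m inch '[[0,0,0,0,0,-40,0.3],[0,0,0,0,0,-40,0.3],[0,0,0,0,0,0,0.3]]'
python3 - <<'E'
from plan import *
c=cam("wrist"); save(c,'w3.png')
s=state();print(s["t"],s["joints"],delta(s,lev(.73)+[0,0,80],RL))
z=lev(.73); g=np.arange(-80,80,.4);U,V=np.meshgrid(g,g)
W=z+[0,0,8]+U[...,None]*xs+V[...,None]*ys
a=cv2.remap(c["color"],*fproj(c,W),1)[...,::-1].copy()
cv2.circle(a,(200,200),4,(0,0,255),1);cv2.imwrite('pics/w3r.png',a)
E
```

```text
t: 9.1
eef_pos: [471.7, 211.8, 439.0]
tcp_rot: [3.141, -0.001, -1.561]
ft_force: [0.9, -0.5, 0.1]
opening: 0.651
t: 9.4
eef_pos: [471.8, 210.0, 354.1]
tcp_rot: [3.131, -0.0, -1.562]
ft_force: [-0.4, 0.2, -0.0]
opening: 0.649
9.45 [0.28855826 0.21687465 1.59646438 0.00293454 1.33389544 1.85030349] (array([-0.07, -0.36, -0.18]), np.float64(0.4), array([ 1. , -1. , -6.1]))
```

View pics/w3r.png

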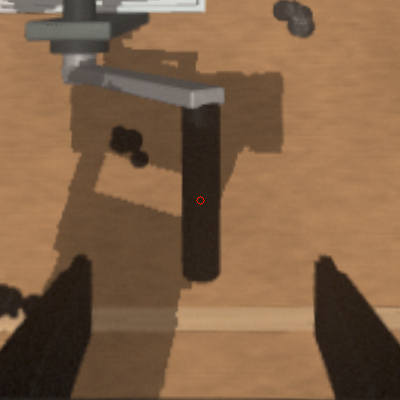

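```bash
python3 -m inch '[[0,0,0,0,0,-35,0.3],[0,0,0,0,0,-35,0.3],[0,0,0,0,0,-20,0.3],[0,0,0,0,0,-10,0.3],[0,0,0,0,0,0,-1],[0,0,0,0,0,0,-1],[0,0,0,0,0,0,-1],[0,0,0,0,0,0,-1],[0,0,0,0,0,0,-1],[0,0,0,0,0,0,-1]]';python3 -m inch '[[0,0,0,0,0,0,-1],[0,0,0,0,0,0,-1],[0,0,0,0,0,0,-1]]'
python3 - <<'E'
from plan import *
s=state();print(delta(s,lev(.73)-[0,0,19],RL))
T=np.linspace(.73,2.12,21); L=np.array([lev(t) for t in T]); print(np.diff(L,axis=0).round(1).tolist())
E
```

```text
t: 10.45
eef_pos: [474.1, 209.8, 259.1]
tcp_rot: [3.141, 0.003, -1.563]
ft_force: [-0.8, -0.4, 0.2]
opening: 0.202
t: 10.75
eef_pos: [474.1, 209.4, 258.9]
tcp_rot: [3.14, 0.002, -1.563]
ft_force: [1.3, -5.3, -0.1]
opening: 0.16
(array([-0.1 , -0.09, -0.12]), np.float64(0.2), array([ 0. , -0.4, -6.6]))
[[0.0, -6.2, 4.5], [0.0, -6.5, 4.1], [0.0, -6.7, 3.6], [0.0, -7.0, 3.2], [0.0, -7.2, 2.7], [0.0, -7.3, 2.2], [0.0, -7.5, 1.7], [0.0, -7.6, 1.1], [0.0, -7.6, 0.6], [0.0, -7.6, 0.1], [0.0, -7.6, -0.5], [0.0, -7.6, -1.0], [0.0, -7.5, -1.5], [0.0, -7.4, -2.0], [0.0, -7.2, -2.5], [0.0, -7.0, -3.0], [0.0, -6.8, -3.5], [0.0, -6.5, -4.0], [0.0, -6.2, -4.4], [0.0, -5.9, -4.8]]
```

```bash
python3 -m inch '[[0,0,0,0,-6.2,0,-1],[0,0,0,0,-6.5,3,-1],[0,0,0,0,-6.7,3.6,-1],[0,0,0,0,-7,3.2,-1],[0,0,0,0,-7.2,2.7,-1]]';python3 -m inch '[[0,0,0,0,-7.3,2.2,-1],[0,0,0,0,-7.5,1.7,-1],[0,0,0,0,-7.6,1.1,-1],[0,0,0,0,-7.6,0.6,-1],[0,0,0,0,-7.6,0.1,-1],[0,0,0,0,-7.6,-0.5,-1],[0,0,0,0,-7.6,-1,-1],[0,0,0,0,-7.5,-1.5,-1]]'; python3 -c "
from plan import *
s=state();p=s['eef_pos']-H;print(p, 'tilt',1.4+np.arctan2(-p@xs,p[2]+19), np.hypot(p@xs,p[2]+19),s['opening'])"
```

```text
t: 11.25
eef_pos: [474.4, 178.4, 273.6]
tcp_rot: [-3.14, 0.008, -1.563]
ft_force: [-3.2, 11.9, 13.0]
opening: 0.163
t: 12.05
eef_pos: [474.1, 116.7, 274.6]
tcp_rot: [3.141, 0.005, -1.564]
ft_force: [-1.4, 4.7, 0.6]
opening: 0.164
[-155.43988553  -24.7777713    89.58136334] tilt 1.6172589392803691 111.19534768449974 0.1640393415246275
```

```bash
python3 -m inch '[[0,0,0,0,-7.4,-2,-1],[0,0,0,0,-7.2,-2.5,-1],[0,0,0,0,-7,-3,-1],[0,0,0,0,-6.8,-3.5,-1],[0,0,0,0,-6.5,-4,-1],[0,0,0,0,-6.2,-4.4,-1],[0,0,0,0,-5.9,-4.8,-1],[0,0,0,0,0,0,-1]]';  python3 -m inch '[[0,0,0,0,0,0,-1],[0,0,0,0,0,0,-1],[0,0,0,0,0,0,-1],[0,0,0,0,0,0,-1],[0,0,0,0,0,0,-1],[0,0,0,0,0,0,-1],[0,0,0,0,0,0,-1],[0,0,0,0,0,0,-1],[0,0,0,0,0,0,-1],[0,0,0,0,0,0,-1]]'; python3 -m inch '[[0,0,0,0,0,0,-1],[0,0,0,0,0,0,-1],[0,0,0,0,0,0,-1],[0,0,0,0,0,0,-1],[0,0,0,0,0,0,-1],[0,0,0,0,0,0,-1],[0,0,0,0,0,0,-1],[0,0,0,0,0,0,-1],[0,0,0,0,0,0,-1],[0,0,0,0,0,0,-1]]';python3 -c "
from plan import *
s=state();p=s['eef_pos']-H;print(p, 'tilt',1.4+np.arctan2(-p@xs,p[2]+19), np.hypot(p@xs,p[2]+19),s['opening'])
a=cam('scene');b=cam('side')
A=cv2.resize(a['color'][115:265,210:340],None,fx=3,fy=3,interpolation=2);B=cv2.resize(b['color'][150:300,185:320],None,fx=3,fy=3,interpolation=2)
cv2.imwrite('pics/v3.png',np.hstack([A,B])[...,::-1])
for n in('scene','side'): print([(round(q['score'],2),(np.array(q['box'])*[512,384,512,384]).round()) for q in look_for('ball1_center',n)])
"
```

```text
t: 12.85
eef_pos: [473.8, 69.0, 249.5]
tcp_rot: [3.139, 0.003, -1.564]
ft_force: [-0.5, 0.3, -4.6]
opening: 0.161
t: 13.85
eef_pos: [473.8, 69.1, 249.7]
tcp_rot: [3.139, 0.003, -1.563]
ft_force: [-3.8, 3.2, -8.1]
opening: 0.16
t: 14.85
eef_pos: [473.8, 69.1, 249.7]
tcp_rot: [3.139, 0.003, -1.563]
ft_force: [-3.1, 3.8, -8.5]
opening: 0.161
[-155.65434085  -72.42136204   64.69855712] tilt 2.107721871212309 110.15216478663613 0.16083062319372016
[(0.46, array([261., 226., 269., 239.]))]
[(0.62, array([199., 198., 214., 212.]))]
```

View pics/v3.png

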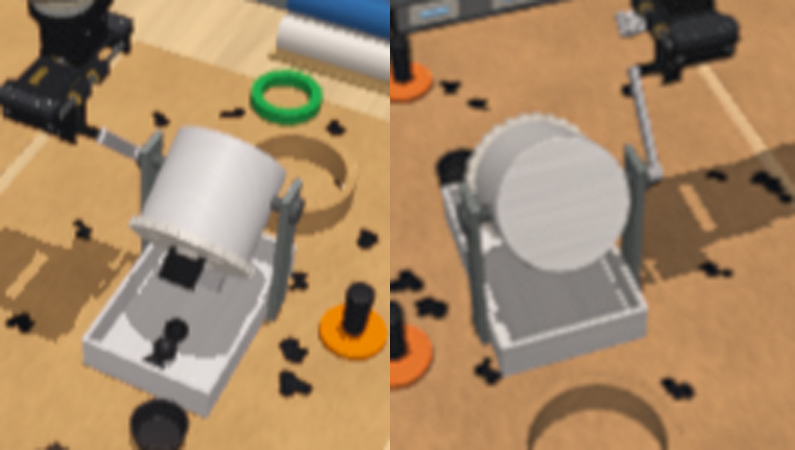

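```bash
python3 -c "
from h import *
a=cam('scene');A=cv2.resize(a['color'][185:260,235:310],None,fx=8,fy=8,interpolation=2)
cv2.imwrite('pics/v4.png',A[...,::-1]); P=cloud(a); v=a['color'].max(-1)
for r in range(218,240,2): print(r,[ (c,int(v[r,c]),*P[r,c].round().astype(int)) for c in range(256,276,3)])
"
```

```text
218 [(256, 153, np.int64(564), np.int64(55), np.int64(2)), (259, 152, np.int64(573), np.int64(62), np.int64(-1)), (262, 154, np.int64(585), np.int64(64), np.int64(5)), (265, 152, np.int64(595), np.int64(69), np.int64(4)), (268, 153, np.int64(606), np.int64(74), np.int64(5)), (271, 157, np.int64(615), np.int64(81), np.int64(3)), (274, 156, np.int64(625), np.int64(88), np.int64(2))]
220 [(256, 154, np.int64(569), np.int64(45), np.int64(3)), (259, 153, np.int64(579), np.int64(51), np.int64(3)), (262, 153, np.int64(590), np.int64(56), np.int64(4)), (265, 151, np.int64(600), np.int64(60), np.int64(5)), (268, 131, np.int64(609), np.int64(68), np.int64(2)), (271, 154, np.int64(989), np.int64(-715), np.int64(1081)), (274, 155, np.int64(630), np.int64(78), np.int64(3))]
222 [(256, 152, np.int64(574), np.int64(37), np.int64(4)), (259, 153, np.int64(584), np.int64(42), np.int64(3)), (262, 152, np.int64(595), np.int64(46), np.int64(6)), (265, 92, np.int64(604), np.int64(53), np.int64(3)), (268, 32, np.int64(625), np.int64(36), np.int64(35)), (271, 79, np.int64(633), np.int64(44), np.int64(31)), 
[... 2429 characters left out ...]
t64(626), np.int64(-36), np.int64(35)), (262, 77, np.int64(633), np.int64(-28), np.int64(30)), (265, 149, np.int64(635), np.int64(-6), np.int64(5)), (268, 219, np.int64(644), np.int64(-1), np.int64(5)), (271, 223, np.int64(652), np.int64(8), np.int64(-1)), (274, 225, np.int64(663), np.int64(11), np.int64(3))]
238 [(256, 151, np.int64(622), np.int64(-51), np.int64(38)), (259, 169, np.int64(633), np.int64(-50), np.int64(45)), (262, 199, np.int64(646), np.int64(-51), np.int64(54)), (265, 215, np.int64(640), np.int64(-17), np.int64(9)), (268, 224, np.int64(650), np.int64(-12), np.int64(9)), (271, 224, np.int64(658), np.int64(-3), np.int64(4)), (274, 225, np.int64(668), np.int64(1), np.int64(6))]
```

View pics/v4.png

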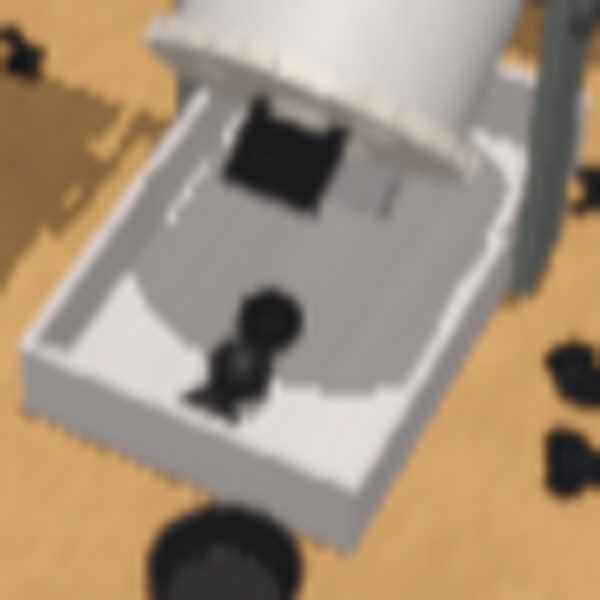

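```bash
python3 -m inch '[[0,0,0,0,5.9,4.8,-1],[0,0,0,0,6.2,4.4,-1],[0,0,0,0,6.5,4,-1],[0,0,0,0,6.8,3.5,-1],[0,0,0,0,7,3,-1],[0,0,0,0,7.2,2.5,-1],[0,0,0,0,7.4,2,-1],[0,0,0,0,7.5,1.5,-1],[0,0,0,0,7.6,1,-1],[0,0,0,0,7.6,0.5,-1]]';python3 -m inch '[[0,0,0,0,7.6,-0.1,-1],[0,0,0,0,7.6,-0.6,-1],[0,0,0,0,7.6,-1.1,-1],[0,0,0,0,7.5,-1.7,-1],[0,0,0,0,7.3,-2.2,-1],[0,0,0,0,7.2,-2.7,-1],[0,0,0,0,7,-3.2,-1],[0,0,0,0,6.7,-3.6,-1],[0,0,0,0,6.5,-4,-1],[0,0,0,0,6.2,-4.5,-1]]'; python3 -m inch '[[0,0,0,0,0,0,-1],[0,0,0,0,0,0,0.2],[0,0,0,0,0,0,0.2],[0,0,0,0,0,0,0.2],[0,0,0,0,0,0,0.2],[0,0,0,0,0,30,0.2],[0,0,0,0,0,45,0.2],[0,0,0,0,0,45,0.2],[0,0,0,0,0,30,0.2],[0,0,0,0,0,0,0.2]]'; python3 -c "
from plan import *
a=cam('scene');b=cam('side');w=cam('wrist')
A=cv2.resize(a['color'][115:265,210:340],None,fx=3,fy=3,interpolation=2);B=cv2.resize(b['color'][150:300,185:320],None,fx=3,fy=3,interpolation=2)
cv2.imwrite('pics/v5.png',np.hstack([A,B])[...,::-1]);save(w,'w5.png')
"; python3 fit.py
```

```text
t: 16.1
eef_pos: [475.8, 138.0, 279.5]
tcp_rot: [-3.137, 0.0, -1.563]
ft_force: [0.1, -9.0, 5.4]
opening: 0.162
t: 17.1
eef_pos: [476.3, 209.8, 255.6]
tcp_rot: [-3.136, 0.002, -1.563]
ft_force: [3.6, -7.2, 4.7]
opening: 0.157
t: 18.1
eef_pos: [474.9, 210.1, 407.5]
tcp_rot: [-3.136, 0.005, -1.563]
ft_force: [-0.6, 0.1, -0.2]
opening: 0.601
n [ 0.00452016 -0.65747215  0.75346529] tilt 0.7174795451658518 yaw 1.577671281510988 r 78.3328628540039 C [628.09991823  78.30872549 250.60645468] H [627.69310361 137.48121891 182.7945787 ] 1032 meanbased [628.35096181 142.92632462 187.54201933]
rim xs [-191. -189.  -84.  154.  198.] ys [-201. -100.  -55.   82.   88.] 429
up xs [-134. -122.  -92.   13.   39.] ys [-94. -69. -16.  57. 116.] 364
```

View pics/v5.png

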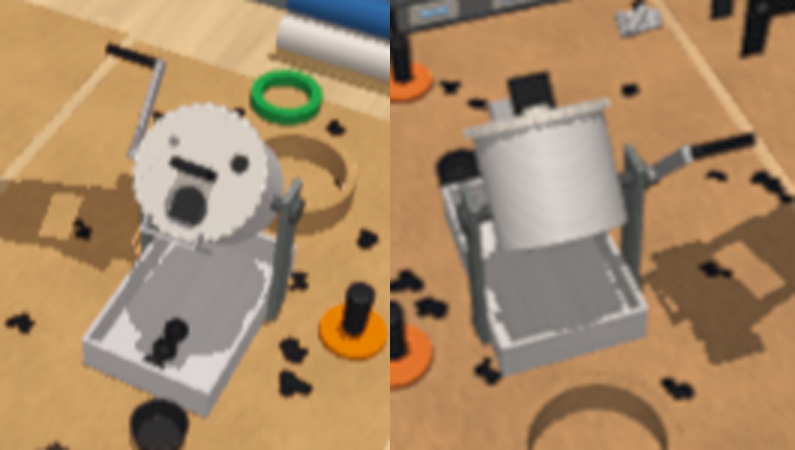

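```bash
python3 -m inch '[[0,0,0,0,-30,15,0.2],[0,0,0,0,-40,15,0.2],[0,0,0,5,-45,0,0.2],[0,0,0,5,-45,0,0.2],[0,0,0,5,-45,0,0.2],[0,0,0,0,0,0,0.2]]'; python3 -c "
from plan import *
w=cam('wrist');g=np.arange(-100,100,.5);U,V=np.meshgrid(g,g)
W=H*[1,1,0]-110*xs+[0,0,21]+U[...,None]*ys+V[...,None]*xs
a=cv2.remap(w['color'],*fproj(w,W),1)[...,::-1];cv2.imwrite('pics/w6r.png',a)"
```

```text
t: 18.9
eef_pos: [489.3, 0.7, 431.8]
tcp_rot: [3.137, 0.002, -1.568]
ft_force: [0.0, -0.1, 0.0]
opening: 0.601
```

View pics/w6r.png

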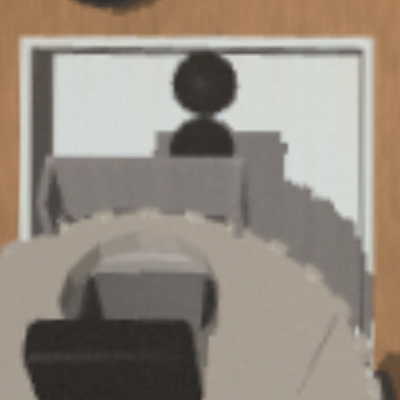

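```bash
python3 -m inch '[[0,0,0,10,-40,0,0.2],[0,0,0,10,-45,0,0.2],[0,0,0,10,-45,0,0.2],[0,0,0,10,-45,0,0.2],[0,0,0,0,0,0,0.2]]'; python3 -c "
from plan import *
w=cam('wrist');g=np.arange(-100,100,.5);U,V=np.meshgrid(g,g)
W=H*[1,1,0]-110*xs+[0,0,21]+U[...,None]*ys+V[...,None]*xs
a=cv2.remap(w['color'],*fproj(w,W),1)[...,::-1];cv2.imwrite('pics/w7r.png',a)"
```

```text
t: 19.45
eef_pos: [529.9, -173.3, 431.1]
tcp_rot: [3.137, 0.003, -1.566]
ft_force: [0.0, 1.3, -0.2]
opening: 0.601
```

View pics/w7r.png

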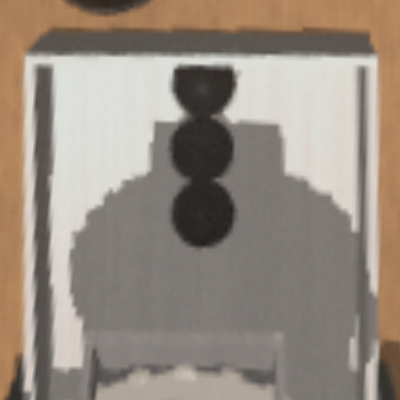

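All three knobs are in the tray, in single file at columns about 203 and rows about 90, 150 and 212. The drum is mouth-up and the arm is clear, so I'm handing in.

```bash
python3 -m inch '[[0,0,0,0,0,0,0.2],[0,0,0,0,0,0,0.2],[0,0,0,0,0,0,0.2]]'; python3 -c "
from cell import ticket
print(ticket.job_done())"
```

```text
t: 19.8
eef_pos: [529.1, -168.8, 433.7]
tcp_rot: [3.141, 0.002, -1.562]
ft_force: [0.2, -0.3, -0.5]
opening: 0.603
the job is handed in; nothing more can be done
None
```

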